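Fit the egg bat onto the banding wheel's three pins

ROBOT

A 6-joint arm with a two-finger parallel gripper is mounted at the origin on the work surface; the furniture and walls round the work are solid. World frame = base frame: x ahead of the robot, y to its left, z up, the work surface at z = 0. Lengths are in m, angles in degrees, forces in N, time in s.
With the tool pointing down it reaches from about 0.35 to 0.875 m from the base axis. Payload 4.2 kg.
Tool frame: the origin (TCP) lies midway between the tips of the shut fingers; the grasp point (between the pads) lies 19 mm behind it; y points along the fingers, z is the direction in which the jaws open and shut, and the axes are right-handed (so a half turn about y gives the same grasp; the last joint's range is limited). The gripper opens to 87 mm and grips with 3 to 60 N. Pads are 19 mm wide; open, the fingers measure 117 mm over their backs; the gripper's body (75 mm by 190 mm) begins 51 mm behind the grasp point.
Start: joints at [-50.615, 22.042, 0.453, 0, -68.411, -14.817], TCP at [0.26, -0.568, 0.194] pointing down, gripper open.
Joint ranges: [-179.83, 179.83], [-69.29, 118.12], [-61.27, 80.66], [-181.25, 117.63], [-171.15, -9.14], [-177.46, 177.46]. Speed limits (degrees/s): [159.86, 159.86, 180, 180, 180, 180].

INTERFACE

Orientations are given as [roll, pitch, yaw] about the fixed x, y, z axes, in that order (R = Rz(yaw) Ry(pitch) Rx(roll)).
In Python, from workcell import env gives the robot as it stands. The module is installed in compiled form; this text tells all that it offers. Calls block until the motion is done:
- env.goto(position, orientation): joint-space move of the TCP to a pose.
- env.move_straight(position, rotation=None, rate=0.15, force_limit=None): straight line of the TCP; rotation=None keeps the orientation; rate is the mean speed in m/s. With force_limit (N) it stops when the force on the tool has changed by that much, and returns True; else False.
- env.set_joints(angles): joint-space move.
- env.gripper_to(opening, grasp_force=None): opening from 0.0 (shut) to 1.0 (fully open); grasp_force is the grip in N (None keeps the last); returns when the fingers have stopped.
- env.dwell(seconds).
- env.inverse_kinematics(position, orientation): joint angles nearest the present ones, or None.
- env.read_state(): the state.
- env.grab_frame(name): name is "side" or "top" or "wrist"; returns a dict with "image" (480x640x3 uint8, blue, green, red), "fx", "fy", "cx", "cy" (pixels), "position" and "orientation" of the camera in the world. Camera axes: x right, y up, looking along -z (the intrinsics and any distortion apply to the point x, -y, -z); pixel columns grow to the right and rows downward; lengths in m; the calibration is good to about 2 mm. A picture is of the moment at which its call begins. There is no depth.
A pose or a line that the arm cannot do raises env.Unreachable and nothing moves.
- env.close_job(): hands the job in, once; it reports no verdict.
Trained networks look in a picture, given as the dict that the camera call returned (one of the last four; its "shot" number tells which), for a name from the list of things; names that differ only in an ending like _2 or _b are one class to them, and where a whole thing is asked for, a point or a joint stands for the part that bears it (a point fixed in the world has none). Each returns a list of dicts, best first, with "score" (0 to 1); they miss things now and then, are a little off and sometimes report something else, mostly with a low value. They report only what shows in the picture. A call takes as long as a camera call.
- env.search_frame(picture, thing): "xyz" ([x, y, z] in m, in world coordinates, good to about 4 mm: the middle of the surface that is visible of it).
- env.trace(picture, thing): "mask" (480x640 bool, what is visible of it).
The state is a dict: "clock": time; "joint_positions": joint angles; "qvel": joint speeds; "joint_torque": joint torques, N m; "position": TCP position; "tool_rot": TCP orientation; "force": force on the tool from outside, world axes, zero at the start; "wrist_torque": the same for the moment, N m; "opening": opening from 0.0 (shut) to 1.0 (fully open).
Only numpy, scipy, OpenCV 4.12 (cv2) and the standard library are available. Lean on these libraries where they do the work, as an engineer would, in place of code of your own. Each camera call takes 0.05 s, during which the arm holds its last target. There are 200 camera calls.

TASK

Pick up the round wooden bat by its hub and mount it on the banding wheel: set its centre bore over the wheel's centre spigot, turn it gently until its three holes line up with the three drive pins, and let it slide down until it sits fully home, flat on the wheel. Use only light pressure, do not tip the bat over, leave the other things on the table where they are, and let go of the bat at the end.

Things in the scene. Friction and masses are not known exactly. Their poses are not given: they have to be found in the camera images.
- bat: Loose pale wooden disc, 112 mm diameter, 12 mm thick, with an upright darker hub; 0.2 to 0.4 kg, standing flat on the table. Origin: centre of the disc's underside; z up. Three round through holes, 10.6 mm diameter, centres 36 mm from the axis, at 0, 120 and 240 degrees from its x axis. In the underside a centre bore, 25 mm diameter, 31 mm deep.
- hub_top (a point): Centre of the top of the bat's hub, 66 mm above the disc's underside. The hub is a plain round wooden post, 40 mm diameter, on the bat's axis, with a shallow egg hollow in its top; grip it across, 30 to 66 mm above the underside, at any turn.
- banding_wheel: Banding wheel (low turntable) fixed to the table: dark foot, round aluminium head 136 mm diameter, face 40 mm above the table. Origin: centre of the underside; z up. The head is braked and does not turn, but was left at any angle: the pins' turn is NOT told by this body's yaw and is not measured. more than 40 N between bat and wheel would crack the bat.
- wheel_face (a point): Centre of the wheel's flat face; the seated bat's origin comes here. Three upright brass pins stand on the face, 8 mm diameter, 14 mm high, ends slightly tapered, centres 36 mm from the axis, 120 degrees apart. With holes out of line the bat rests on them, its underside 14 mm above the face; with holes in line within about 2 degrees it can slide down.
- spigot_tip (a point): Tip of the brass centre spigot, 26 mm above the wheel's face, on its axis. Spigot 22.4 mm diameter, straight for 16 mm from the face, then a cone to a 10 mm wide tip.
- egg_1: Bystander: turned wooden egg standing on its flat foot, 43 mm diameter, 57 mm high; origin at its underside. Leave it.
- egg_2: Bystander: turned wooden egg standing on its flat foot, 43 mm diameter, 57 mm high; origin at its underside. Leave it.
- kraft_tape: Bystander: roll of brown kraft tape on end, 69 mm diameter, 50 mm high; origin at its underside. Leave it.
- handle_stamp_1: Bystander: turned beech stamp with a knob handle, 32 x 39 x 74 mm; origin at its underside. Leave it.

How it is judged:
By the outcome, as a careful person would: the job done as asked, in the order asked, and still so for the second after the job is handed in, with the robot touching nothing.
It also fails if it takes over 64 s, if anything falls off the work surface, if the arm or the gripper's body presses on something with over 40 N, if the wrist force passes 120 N, or if a joint passes its speed limit or range.

## Working session

There is one attempt and no reset: what is moved stays moved. The work goes in short steps, each a Python script; the robot and the scene stay as the last script left them, time stands still between calls to the robot, and variables do not carry over. Pictures are saved under pics/ and viewed, about 8 in all and at most 12, crops included, and the job is handed in when it is done.

```bash
mkdir -p pics
cat > h.py <<'E'
from workcell import env
import numpy as np, cv2
from scipy.spatial.transform import Rotation as R
def proj(f,P):
    Rm=R.from_euler('xyz',f['orientation'],degrees=True).as_matrix() if len(np.ravel(f['orientation']))==3 else np.array(f['orientation'])
    p=(np.atleast_2d(P)-f['position'])@Rm
    return np.c_[f['cx']+f['fx']*p[:,0]/-p[:,2], f['cy']+f['fy']*p[:,1]/p[:,2]]
def unproj(f,uv,z):
    Rm=R.from_euler('xyz',f['orientation'],degrees=True).as_matrix()
    uv=np.atleast_2d(uv).astype(float)
    d=np.c_[(uv[:,0]-f['cx'])/f['fx'],-(uv[:,1]-f['cy'])/f['fy'],-np.ones(len(uv))]@Rm.T
    return np.array(f['position'])+d*((z-f['position'][2])/d[:,2])[:,None]
E
python3 - <<'E'
from h import *
s=env.read_state(); print({k:np.round(v,3) for k,v in s.items()})
for n in('top','side'):
    f=env.grab_frame(n); cv2.imwrite(f'pics/{n}0.png',f['image'])
    print(n,{k:v for k,v in f.items() if k!='image'})
    for t in('bat','hub_top','banding_wheel','wheel_face','spigot_tip','egg_1','kraft_tape','handle_stamp_1'):
        try: print(t,[(np.round(d['xyz'],3),round(d['score'],2)) for d in env.search_frame(f,t)][:3])
        except Exception as e: print(t,e)
f=env.grab_frame('wrist'); print({k:v for k,v in f.items() if k!='image'}); print(env.read_state()['clock'])
E
```

```text
{'clock': np.float64(0.0), 'joint_positions': array([-5.0614e+01,  2.2090e+01,  3.8000e-01, -3.0000e-02, -6.8411e+01,
       -1.4818e+01]), 'qvel': array([ 0.022,  0.02 ,  0.041, -0.056, -0.074,  0.044]), 'joint_torque': array([ 0.0000e+00, -3.9067e+01,  1.8741e+01,  4.2200e+00,  1.1000e-02,
       -0.0000e+00]), 'position': array([ 0.26 , -0.568,  0.193]), 'tool_rot': array([-8.9877e+01,  4.0000e-03,  2.4557e+01]), 'force': array([0.054, 0.248, 0.646]), 'wrist_torque': array([ 0.005,  0.058, -0.051]), 'opening': np.float64(0.997)}
top {'fx': 438.12331508372733, 'fy': 438.12331508372733, 'cx': 321.40057556063715, 'cy': 238.60157034955176, 'position': array([0.39845941, 0.07943431, 0.92532143]), 'orientation': array([  4.54549202,   0.29994224, -90.43830877]), 'shot': 1}
bat [(array([0.523, 0.186, 0.013]), 0.77)]
hub_top [(array([0.522, 0.188, 0.012]), 0.56)]
banding_wheel [(array([ 0.513, -0.092,  0.039]), 0.83)]
wheel_face [(array([ 0.518, -0.089,  0.042]), 0.73)]
spigot_tip [(array([ 0.514, -0.093,  0.035]), 0.56)]
egg_1 [(array([0.243, 0.311, 0.042]), 0.78), (array([ 0.639, -0.105
[... 367 characters left out ...]
}
bat [(array([0.512, 0.212, 0.012]), 0.57)]
hub_top [(array([0.51 , 0.21 , 0.014]), 0.76)]
banding_wheel [(array([ 0.491, -0.098,  0.039]), 0.81)]
wheel_face [(array([ 0.489, -0.098,  0.041]), 0.55)]
spigot_tip [(array([ 0.489, -0.093,  0.043]), 0.66)]
egg_1 [(array([0.225, 0.314, 0.038]), 0.67), (array([ 0.634, -0.111,  0.038]), 0.52)]
kraft_tape [(array([ 0.68 , -0.056,  0.037]), 0.8)]
handle_stamp_1 [(array([0.33 , 0.224, 0.065]), 0.56)]
{'fx': 422.12109219597636, 'fy': 422.12109219597636, 'cx': 325.94139503115804, 'cy': 238.1819853420406, 'position': array([ 0.19428442, -0.59835298,  0.38625264]), 'orientation': array([-1.51653779e+01,  1.03092517e-02,  1.14555652e+02]), 'shot': 3}
0.95
```

View top.

View pics/top0.png

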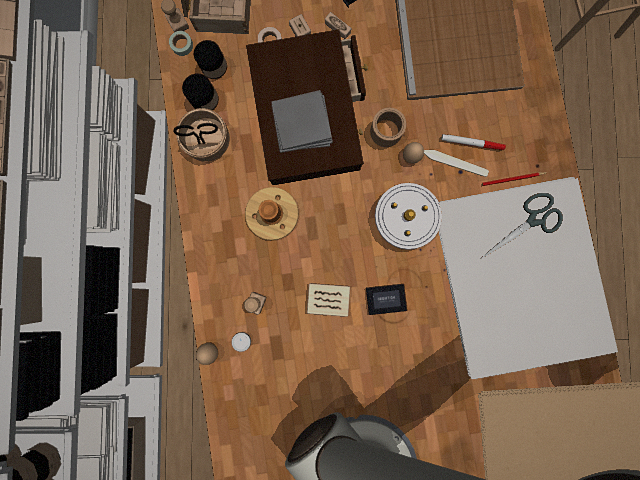

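View pics/side0.png

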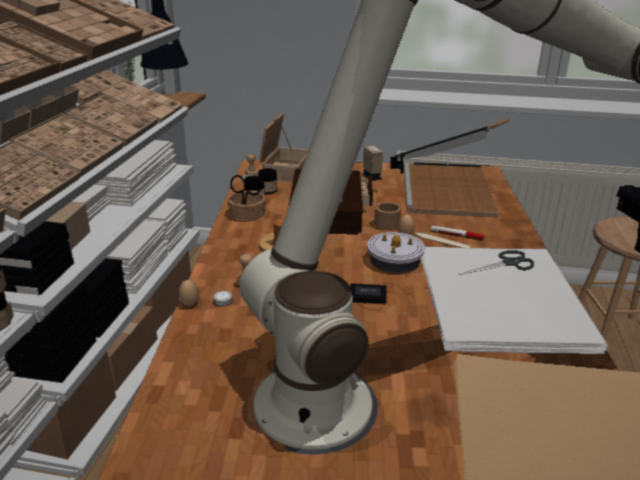

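Run:
```python
from h import *
import pickle
out={}
for n,(x,y) in dict(bat=(.523,.188),wheel=(.515,-.091)).items():
    for yaw in((90,-90) if n=='bat' else (-90,90)):
        try: env.goto([x,y,.25],[-90,0,yaw])
        except env.Unreachable: print('unreach',n,yaw); continue
        env.dwell(.3)
        f=env.grab_frame('wrist'); out[n,yaw]=f
        print(n,yaw,np.round(env.read_state()['joint_positions'],1),f['position'],f['orientation'],env.read_state()['clock'])
pickle.dump(out,open('f.pkl','wb'))
cv2.imwrite('pics/w1.png',cv2.resize(np.vstack([np.hstack([f['image'] for k,f in out.items() if k[0]==n]) for n in('bat','wheel')]),(800,600)))
```

```text
bat 90 [ 36.5  13.3  -4.1   0.  -72.7 -36.5] [0.52236234 0.11609219 0.44195965] [-1.51455038e+01  1.43504699e-02  1.79958325e+02] 4.125
bat -90 [ 36.5  13.3  -4.1   0.  -72.7 143.5] [0.52229397 0.25902116 0.44198668] [-15.15216969  -0.01699305  -0.01534003] 7.125
wheel -90 [  7.8   9.9  -8.3  -0.  -71.7 172.2] [ 0.5144441  -0.0191518   0.44190635] [-1.51513700e+01 -1.07352328e-02  7.10372602e-02] 8.5583
wheel 90 [  7.8   9.9  -8.3  -0.  -71.7  -7.8] [ 0.5142941  -0.16264153  0.44198617] [-1.51480187e+01  1.69416464e-02  1.79990605e+02] 11.5583
```

View pics/w1.png

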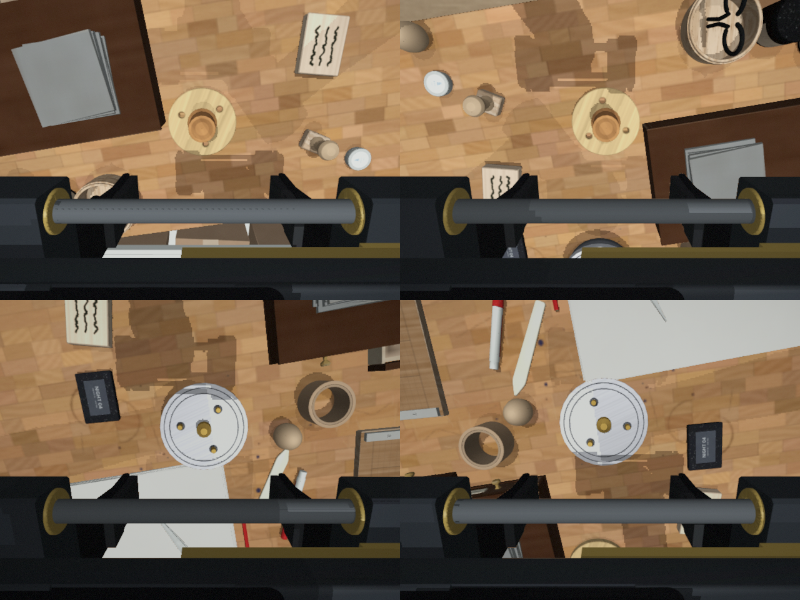

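```bash
cat >> h.py <<'E'
def rectify(f,c,z,half=.08,n=400):
    # output: column ~ +x world, row ~ -y world
    g=np.array([[c[0]-half,c[1]+half],[c[0]+half,c[1]+half],[c[0]+half,c[1]-half],[c[0]-half,c[1]-half]])
    src=proj(f,np.c_[g,np.full(4,z)]).astype(np.float32)
    H=cv2.getPerspectiveTransform(src,np.float32([[0,0],[n,0],[n,n],[0,n]]))
    return cv2.warpPerspective(f['image'],H,(n,n),flags=cv2.INTER_CUBIC)
E
python3 - <<'E'
from h import *
import pickle
o=pickle.load(open('f.pkl','rb'))
rows=[]
for n,c,z in(('bat',(.523,.188),.012),('wheel',(.515,-.091),.04)):
    r=[]
    for (m,yaw),f in o.items():
        if m!=n: continue
        d=env.trace(f,n) 
        im=rectify(f,c,z,.08,400)
        if d:
            k=d[0]['mask']; v,u=np.nonzero(k)
            # outline -> plane z, circle fit on outer hull
            cs=max(cv2.findContours(k.astype(np.uint8),cv2.RETR_EXTERNAL,cv2.CHAIN_APPROX_NONE)[0],key=cv2.contourArea)[:,0]
            P=unproj(f,cs+0.0,z)[:,:2]
            from scipy.optimize import least_squares
            s=least_squares(lambda p:np.hypot(*(P-p[:2]).T)-p[2],[*c,.06],loss='soft_l1',f_scale=.001)
            print(n,yaw,d[0]['score'],s.x,np.abs(s.fun).mean())
            cc=((s.x[0]-c[0]+.08)/.16*400,(-s.x[1]+c[1]+.08)/.16*400)
            cv2.circle(im,tuple(int(round(a)) for a in cc),int(s.x[2]/.16*400),(0,0,255),1)
        r.append(im)
    rows.append(np.hstack(r))
cv2.imwrite('pics/rect.png',cv2.resize(np.vstack(rows),(600,600)) if 0 else np.vstack(rows)[:, :])
cv2.imwrite('pics/rect_s.png',cv2.resize(np.vstack(rows),(600,600)))
E
```

```text
bat 90 0.65 [0.52569473 0.18783946 0.05531057] 0.00031128217569887815
bat -90 0.59 [0.52479113 0.18779187 0.05517943] 0.0005172135182732625Traceback (most recent call last):
  File "<stdin>", line 9, in <module>
ValueError: it knows: banding_wheel, bat, egg, handle_stamp, hub_top, kraft_tape, spigot_tip, wheel_face
```

```bash
cat > m.py <<'E'
from h import *
import pickle
from scipy.optimize import least_squares
o=pickle.load(open('f.pkl','rb'))
rows=[]
for n,t,c,z in(('bat','bat',(.523,.188),.012),('wheel','banding_wheel',(.515,-.091),.04)):
    r=[]
    for (m,yaw),f in o.items():
        if m!=n: continue
        d=env.trace(f,t)
        im=rectify(f,c,z,.08,400)
        if d:
            k=d[0]['mask']
            cs=max(cv2.findContours(k.astype(np.uint8),cv2.RETR_EXTERNAL,cv2.CHAIN_APPROX_NONE)[0],key=cv2.contourArea)[:,0]
            P=unproj(f,cs,z)[:,:2]
            s=least_squares(lambda p:np.hypot(*(P-p[:2]).T)-p[2],[*c,.06],loss='soft_l1',f_scale=.001)
            print(n,yaw,d[0]['score'],s.x,np.abs(s.fun).mean())
            cc=((s.x[0]-c[0]+.08)/.16*400,(-s.x[1]+c[1]+.08)/.16*400)
            cv2.circle(im,tuple(int(round(a)) for a in cc),int(s.x[2]/.16*400),(0,0,255),1)
        r.append(im)
    rows.append(np.hstack(r))
cv2.imwrite('pics/rect_s.png',cv2.resize(np.vstack(rows),(600,600)))
E
python3 m.py
```

```text
bat 90 0.65 [0.52569473 0.18783946 0.05531057] 0.00031128217569887815
bat -90 0.59 [0.52479113 0.18779187 0.05517943] 0.0005172135182732625
wheel -90 0.98 [ 0.51421928 -0.09483174  0.06760374] 0.0003590256905540637
wheel 90 0.96 [ 0.51504836 -0.09384364  0.06718523] 0.00044839032302690054
```

View pics/rect_s.png

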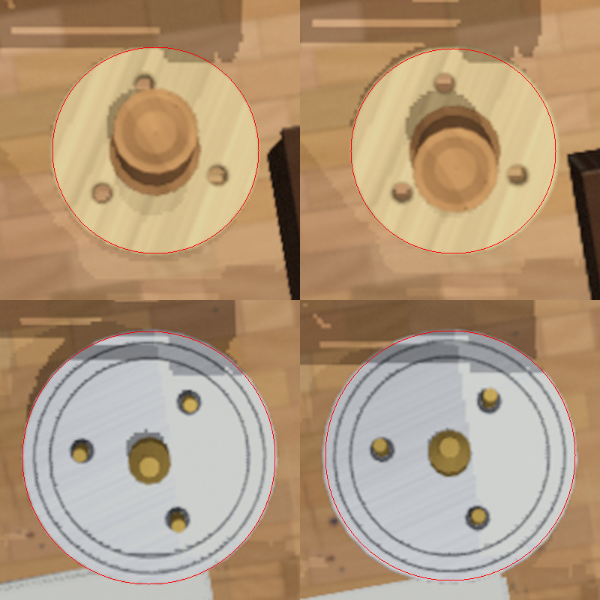

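Run:
```python
from h import *
b=np.array([.5252,.1878]); 
def st(m):
    s=env.read_state(); print(m,round(s['clock'],2),np.round(s['position'],4),np.round(s['tool_rot'],2),'F',np.round(s['force'],1),round(float(s['opening']),3),flush=True)
env.goto([*b,.13],[-90,0,0]); st('above')
env.move_straight([*b,.029],rate=.1,force_limit=8); st('down')
env.gripper_to(0.0,20); st('grip')
env.move_straight([*b,.15],rate=.12); env.dwell(.2); st('lift')
f=env.grab_frame('wrist'); cv2.imwrite('pics/lift.png',f['image'])
import pickle; pickle.dump(f,open('lift.pkl','wb'))
```

```text
above 13.66 [0.5254 0.1876 0.1302] [-8.999e+01 -2.000e-02  0.000e+00] F [ 0.4 -0.1 -1.5] 0.999
down 14.82 [0.5257 0.1881 0.0296] [-8.996e+01 -7.000e-02  1.000e-02] F [ 0.3 -0.1  0.1] 1.0
grip 15.68 [0.5253 0.1879 0.029 ] [-8.999e+01 -1.000e-02 -0.000e+00] F [-0.6 -0.   0.2] 0.448
lift 17.03 [0.5249 0.1876 0.1492] [-9.005e+01  8.000e-02 -0.000e+00] F [ 0.2  0.5 -2.3] 0.452
```

View pics/lift.png

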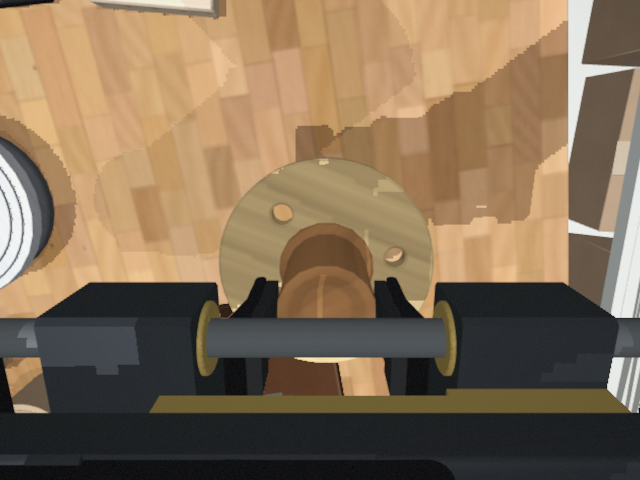

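Run:
```python
from h import *
import pickle
from scipy.optimize import least_squares
f=pickle.load(open('lift.pkl','rb'))
p=unproj(f,[[283,213],[394,254]],.1322)[:,:2]; e=unproj(f,[[325,157],[221,240],[433,245],[248,187],[405,190]],.1322)[:,:2]
s=least_squares(lambda c:np.hypot(*(e-c[:2]).T)-.056,[.525,.1876]); c=s.x; print('centre',c,s.fun)
# centre from two holes 36mm
s2=least_squares(lambda q:np.r_[p[0]-q[:2]-.036*np.array([np.cos(q[2]),np.sin(q[2])]),p[1]-q[:2]-.036*np.array([np.cos(q[2]-2*np.pi/3),np.sin(q[2]-2*np.pi/3)])],[*c,3.8]); print(s2.x[:2],np.degrees(s2.x[2])%120,s2.fun)
for a in p: print(np.degrees(np.arctan2(*(a-c)[::-1]))%120,np.hypot(*(a-c)))
s3=least_squares(lambda q:np.r_[s2.fun*0,0],[0]) if 0 else None
```

```text
centre [0.52425187 0.18730657] [-0.00020639 -0.0002907   0.00021796  0.00051889 -0.00020037]
[0.52395761 0.18764813] 99.1739109277824 [ 0.00025296  0.00066498 -0.00025296 -0.00066498]
97.8688299150561 0.035405394667684435
100.1217908115663 0.0357728529842576
```

```bash
cat >> h.py <<'E'
w=np.array([.5145,-.0945])
def st(m):
    s=env.read_state(); print(m,round(s['clock'],2),np.round(s['position'],4),np.round(s['tool_rot'],2),'F',np.round(s['force'],1),'T',np.round(s['wrist_torque'],2),round(float(s['opening']),3),flush=True)
    return s
E
python3 - <<'E'
from h import *
Y=-44.3
env.goto([*w,.15],[-90,0,Y]); env.dwell(.2); st('over')
env.move_straight([*w,.115],rate=.08); st('pre')
h=env.move_straight([*w,.069],rate=.03,force_limit=6); st(h)
env.dwell(.2); st('rest')
E
```

```text
over 18.38 [ 0.5149 -0.0934  0.15  ] [-89.99  -0.   -44.18] F [-0.  -0.  -3.5] T [-0.07  0.05 -0.03] 0.449
pre 18.96 [ 0.5149 -0.0945  0.1151] [-9.000e+01 -2.000e-02 -4.428e+01] F [ 0.7 -0.8 -3.1] T [-0.04 -0.05 -0.  ] 0.45
False 20.64 [ 0.5147 -0.0945  0.0692] [-8.998e+01 -2.000e-02 -4.430e+01] F [ 0.1  0.7 -3.2] T [-0.05 -0.03  0.02] 0.449
rest 20.84 [ 0.5146 -0.0945  0.0691] [-8.999e+01 -1.000e-02 -4.430e+01] F [ 1.1 -0.4 -2.9] T [-0.08  0.03 -0.06] 0.451
```

Run:
```python
from h import *
h=env.move_straight([*w,.064],rate=.01,force_limit=6); s=st(h)
env.gripper_to(.75); env.dwell(.3); st('open')
f=env.grab_frame('wrist')
p=np.array(env.read_state()['position'])
env.move_straight([p[0],p[1],.22],rate=.12); env.dwell(.3); st('up')
f=env.grab_frame('wrist'); cv2.imwrite('pics/end.png',f['image'])
d=env.search_frame(f,'hub_top'); print(d and d[0])
P=env.search_frame(f,'bat'); print(P and P[0])
t=env.trace(f,'bat'); k=t[0]['mask'].astype(np.uint8)
cs=max(cv2.findContours(k,cv2.RETR_EXTERNAL,cv2.CHAIN_APPROX_NONE)[0],key=cv2.contourArea)[:,0]
from scipy.optimize import least_squares
for z in(.052,.066):
    Q=unproj(f,cs,z)[:,:2]
    r=least_squares(lambda q:np.hypot(*(Q-q[:2]).T)-q[2],[*w,.056],loss='soft_l1',f_scale=.001); print(z,r.x)
```

```text
True 21.07 [ 0.5145 -0.0945  0.0689] [-9.001e+01 -1.000e-02 -4.429e+01] F [-0.9  0.5  5.1] T [ 0.05  0.04 -0.07] 0.451
open 22.13 [ 0.5129 -0.0945  0.0674] [-90.14   0.15 -44.33] F [-1.5 -0.   0.1] T [-0.07 -0.11 -0.02] 0.75
up 23.91 [ 0.5129 -0.0945  0.2197] [-90.17   0.18 -44.33] F [ 0.1 -0.5  0.3] T [-0.09 -0.04  0.05] 0.746
{'xyz': [0.5106, -0.0935, 0.0518], 'score': 0.84}
{'xyz': [0.5087, -0.0928, 0.0554], 'score': 0.79}
0.052 [ 0.51421869 -0.09570529  0.05574545]
0.066 [ 0.51218489 -0.09373038  0.05357725]
```

View pics/end.png

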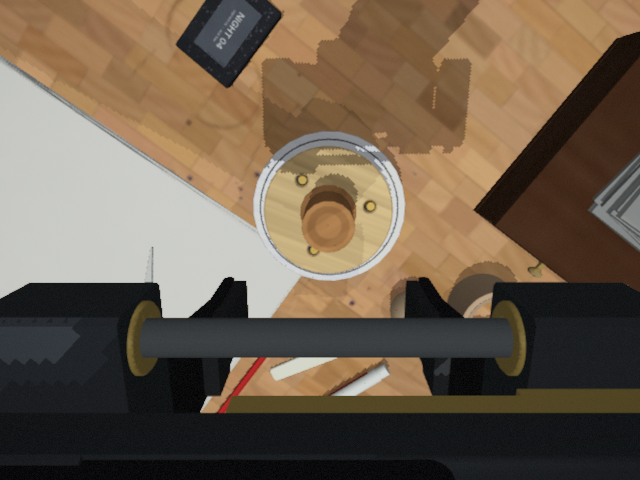

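The end picture shows the brass pins in all three holes: (302,180), (370,206) and (313,250). The disc lies flat and concentric on the wheel, and the gripper is clear above it.

```bash
python3 -c "
from h import *
env.close_job()"
```

```text
the job is handed in; nothing more can be done
```

The bat is mounted on the banding wheel and released, and the job was handed in at about 24 s of the 64 s allowed.

- **What I did:** I located the bat and wheel with two opposed wrist views each. I gripped the hub at 20 N, turned the bat −44.3° while it hung in the air so its holes matched the pins, and lowered it over the spigot. It slid past the pins at the first try. A light press of about 8 N (force change at contact) stopped at TCP height 68.9 mm, where about 69 mm was expected for seated.
- **Last checks:**
  - Pins show through all three holes.
  - The disc outline fits a 55.7 mm radius at the seated height. At the height it would have resting on the pins, the fit gives only 53.6 mm, against a true 56 mm.
  - Its centre is within about 1.5 mm of the wheel axis.
  - The gripper is open about 15 cm above the bat.
- **Off from expected:** the TCP shifted about 1.5 mm sideways and down when the fingers opened. The bat stayed seated. The search network's positions for the bat and hub top were 4 to 6 mm off from the outline fit. I relied on the fit and the picture instead.
- **Not checked:** I did not measure the bystanders again at the end. No unexpected contact force showed during the moves.

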